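Fetch the check weight from under the flush hatch

TASK

Tip up the recessed ring pull of the flush hatch in the white cabinet (pressing its tail lifts it) and stand the ring up while the hatch is still shut, then open the hatch to upright or beyond so that it stays open. Then take the larger of the two check weights out of the well and set it down gently, standing upright, in the middle of the balance pan, and let go. Leave the smaller weight standing in its place and do not shift or tip the small jar and the wooden case in front.

Things in the scene. Friction and masses are not known exactly. Their poses are not given: they have to be found in the camera images.
- deck: White low cabinet on the bench, fixed, 300 x 290 mm, 110 mm high; origin at the centre of its underside, x from its front (robot) side to the hinge side. Flush in its top lies an aluminium hatch 220 x 220 mm, 10 mm thick, centred at x = -5 mm, hinged along its far (+x) edge. Below it a well 223 x 222 mm, floor 15 mm above the bench, holds two check weights.
- hatch (a joint): Hatch angle, rad: 0 shut, 1.57 upright, stop at 2.1; axis along the deck's y, the front edge rises. About 0.45 kg; a friction hinge (0.75 N m) holds it wherever it is left, so lifting at the ring takes 6 to 9 N. The dish stands out below: 17 mm below the top face from 94 to 154 mm from the hinge, 46 mm from 148 to 205 mm, 80 mm wide; beside it the underside is flat.
- hatch_hinge (a point): Middle of the hatch's hinge line, level with the deck top: at (105, 0, 110) mm in the deck's frame. The frame turns with the hatch.
- ring (a joint): Angle, rad, of the ring pull relative to the hatch: 0 flush in its dish, 1.57 square to it (stop 1.6). A steel rocker; pivot along the deck's y, 160 mm from the hinge, 5 mm below the hatch's top. The ring lies on the pivot's hinge side with 5 to 7 mm gaps round and under it, too small for fingers; pressing its tail (5 to 12 N) tips it up. Friction holds it at any angle.
- ring_bar (a point): Middle, on the axis, of the straight 8 mm round cross bar of the D-shaped ring, 55 mm from the pivot; the bar runs along y with 48 mm clear between the ring's side arms.
- ring_tail (a point): Where to press: top face of the ring's tail, on the front side of the pivot, 22 mm from it (182 mm from the hinge). The tail is a flat plate 40 mm wide reaching 34 mm from the pivot; the pocket it sinks into is 74 mm wide (y), reaches 42 mm from the pivot and is 43 mm deep.
- big_weight: The larger check weight, polished steel, about 0.5 kg: cylinder 44 mm across and 40 mm high, a neck 11 mm across, and on top a knob 18 mm across from 54 to 72 mm above the foot. Origin at the centre of its foot, z up. It stands in the well, about 95 mm from the hinge line and about 42 mm left or right of the hatch's middle; either may be its place.
- small_weight: The smaller check weight, about 0.2 kg, same form: 32 mm across, knob 14 mm across, 54 mm high in all. Origin at the centre of its foot. Stands in the other place in the well and stays there.
- pan (a point): Centre of the top face of the balance's round steel pan, 120 mm across and 82 mm above the bench. The balance is a white fixed box 230 x 200 mm in plan, 68 mm high; its pan lies 28 mm off the middle, away from its front panel.
- cream_jar: Small lidded glass jar in front of the balance, 44 mm across, 50 mm high; bystander, origin at foot.
- weight_case: Flat wooden case 50 x 90 x 28 mm in front of the deck; bystander, origin at centre of underside.
- balance: The balance itself: fixed, origin at the centre of its underside, front panel on its -x side (towards the robot); see pan.

How it is judged:
By the outcome, as a careful person would: the job done as asked, in the order asked, and still so for the second after the job is handed in, with the robot touching nothing.
It also fails if it takes over 72 s, if anything falls off the work surface, if the arm or the gripper's body presses on something with over 40 N, if the wrist force passes 120 N, or if a joint passes its speed limit or range.

ROBOT

A 6-joint arm with a two-finger parallel gripper is mounted at the origin on the work surface. World frame = base frame: x ahead of the robot, y to its left, z up, the work surface at z = 0. Lengths are in mm, angles in rad, forces in N, time in s.
With the tool pointing down it reaches from about 350 to 1000 mm from the base axis. Payload 7.1 kg.
Tool frame: the origin (TCP) lies between the finger pads; the fingertips stand 22 mm ahead of it and the grasp point (between the pads) lies 3 mm ahead of it; z points along the fingers, x is the direction in which the jaws open and shut, and the axes are right-handed (so a half turn about z gives the same grasp; the last joint's range is limited). The gripper opens to 85 mm and grips with 20 to 120 N. Pads are 22 mm wide; open, the fingers measure 114 mm over their backs; the gripper's body (76 mm by 85 mm) begins 54 mm behind the grasp point. The pads swing forward as they close: fully open they stand 13 mm farther back than shut.
Start: joints at [-1.27, 0.423, 1.63, -0, 1.089, -0.019], TCP at [196.503, -593.289, 253.319] pointing down, gripper open.
Joint ranges: [-3, 3], [-0.9, 2.11], [0.09, 2.58], [-1.31, 4.45], [0.11, 2.69], [-2.54, 2.54]. Speed limits (rad/s): [2.39, 2.39, 3.01, 3.14, 3.14, 3.14].

INTERFACE

Orientations are given as a rotation vector (axis times angle).
In Python, from workcell import env, ik, imaging, workorder, read_clock, read_qpos, read_qd, read_joint_torque, read_position, read_tcp_rot, read_ft_force, read_torque, read_finger_gap gives the robot as it stands. Calls block until the motion is done:
- env.goto(position, orientation): joint-space move of the TCP to a pose.
- env.move_l(position, velocity=150, rot=None, max_force=None): straight line of the TCP; rot=None keeps the orientation; velocity is the mean speed in mm/s. With max_force (N) it stops when the force on the tool has changed by that much, and returns True; else False.
- env.goto_joints(angles): joint-space move.
- env.gripper_to(opening, f_grip=None): opening from 0.0 (shut) to 1.0 (fully open); f_grip is the grip in N (None keeps the last); returns when the fingers have stopped.
- env.wait(seconds).
- ik(position, orientation): joint angles nearest the present ones, or None.
- imaging.grab_frame(name): name is "scene" or "top" or "wrist"; returns the picture (384x512x3 uint8, red, green, blue); there is no depth.
- imaging.camera_params(name): a dict with "fx", "fy", "cx", "cy" (pixels), "dist" ([k1, k2, p1, p2, k3] as OpenCV has them; the pictures are not rectified), "world_to_cam" (4x4, takes a point from world to camera coordinates); the wrist camera has in their place "T_tool_cam" (4x4, takes a point from camera to tool coordinates, whose origin is the TCP and whose axes are the tool frame's). Camera axes: x right, y down, z forward; pixel columns grow to the right and rows downward; lengths in mm; the calibration is good to about 2 mm. A picture is of the moment at which its call begins: read the wrist's pose just before it. camera_params takes no time and is no camera call.
A pose or a line that the arm cannot do raises env.IKError and nothing moves.
- workorder.hand_in(): hands the job in, once; it reports no verdict.
Trained networks look in the newest picture that a camera, given by its name, has taken for a name from the list of things; names that differ only in an ending like _2 or _b are one class to them, and where a whole thing is asked for, a point or a joint stands for the part that bears it (a point fixed in the world has none). Each returns a list of dicts, best first, with "conf" (0 to 1); they miss things now and then, are a little off and sometimes report something else, mostly with a low value. They report only what shows in the picture. A call takes as long as a camera call.
- imaging.silhouettes(camera, target): "region" (384x512 bool, what is visible of it) and "at" ([row, column] in pixels, amid what is visible of it).
- imaging.pinpoint(camera, target): "at" ([row, column] in pixels: a listed point, or the origin of a listed thing).
Readings, each from a call of its own:
- read_clock(): time.
- read_qpos(): joint angles.
- read_qd(): joint speeds.
- read_joint_torque(): joint torques, N m.
- read_position(): TCP position.
- read_tcp_rot(): TCP orientation.
- read_ft_force(): force on the tool from outside, world axes, zero at the start.
- read_torque(): the same for the moment, N m.
- read_finger_gap(): opening from 0.0 (shut) to 1.0 (fully open).
Only numpy, scipy, OpenCV 4.12 (cv2) and the standard library are available. Lean on these libraries where they do the work, as an engineer would, in place of code of your own. Each camera call takes 0.05 s, during which the arm holds its last target.

## Working session

There is one attempt and no reset: what is moved stays moved. The work goes in short steps, each a Python script; the robot and the scene stay as the last script left them, time stands still between calls to the robot, and variables do not carry over. Pictures are saved under pics/ and viewed, and the job is handed in when it is done.

```bash
ls -la; mkdir -p pics; cat > h.py <<'E'
import numpy as np, cv2
from scipy.spatial.transform import Rotation as R
from workcell import env, ik, imaging, workorder, read_clock, read_qpos, read_qd, read_joint_torque, read_position, read_tcp_rot, read_ft_force, read_torque, read_finger_gap
def save(name,img): cv2.imwrite('pics/'+name+'.png',cv2.cvtColor(img,cv2.COLOR_RGB2BGR))
def w2c(cam, pose=None):
    p=imaging.camera_params(cam)
    if 'world_to_cam' in p: return p,np.array(p['world_to_cam'])
    pos,rv=pose
    T=np.eye(4);T[:3,:3]=R.from_rotvec(rv).as_matrix();T[:3,3]=pos
    return p,np.linalg.inv(T@np.array(p['T_tool_cam']))
def K(p): return np.array([[p['fx'],0,p['cx']],[0,p['fy'],p['cy']],[0,0,1.]])
def ray(cam,rc,pose=None):
    p,M=w2c(cam,pose)
    u=cv2.undistortPoints(np.array([[[rc[1],rc[0]]]],float),K(p),np.array(p['dist'],float))[0,0]
    Rm=M[:3,:3]; o=-Rm.T@M[:3,3]; d=Rm.T@np.array([u[0],u[1],1.]); return o,d/np.linalg.norm(d)
def atz(cam,rc,z,pose=None):
    o,d=ray(cam,rc,pose); return o+d*(z-o[2])/d[2]
def proj(cam,P,pose=None):
    p,M=w2c(cam,pose)
    q,_=cv2.projectPoints(np.atleast_2d(np.array(P,float)),cv2.Rodrigues(M[:3,:3])[0],M[:3,3],K(p),np.array(p['dist'],float))
    return q[:,0,::-1]
def tri(obs):
    A=np.zeros((3,3));b=np.zeros(3)
    for o,d in obs:
        Q=np.eye(3)-np.outer(d,d);A+=Q;b+=Q@o
    return np.linalg.solve(A,b)
def pose(): return np.array(read_position()),np.array(read_tcp_rot())
E
python3 - <<'E'
from h import *
print(read_clock(),pose(),read_finger_gap())
for c in ['scene','top','wrist']:
    save(c+'0',imaging.grab_frame(c))
    for n in ['hatch_hinge','ring_bar','ring_tail','pan','cream_jar','weight_case','deck','balance','hatch']:
        if c=='wrist': break
        r=imaging.pinpoint(c,n)
        print(c,n,[(np.round(x['at'],1).tolist(),round(x['conf'],2)) for x in r[:2]])
print(read_clock())
E
```

```text
total 12
drwxr-xr-x  3 agent agent 4096 Dec  6 20:37 .
drwxr-xr-x 23 root  root  4096 Dec  6 20:37 ..
drwxr-xr-x  2 agent agent 4096 Dec  6 20:37 pics
0.0 (array([ 196.34780161, -592.7991228 ,  252.51956769]), array([-2.54601450e+00,  1.83887042e+00,  1.97510217e-03])) 1.0014349922321948
scene hatch_hinge [([269.7, 299.1], 0.92)]
scene ring_bar [([235.0, 319.9], 0.72), ([199.9, 156.6], 0.69)]
scene ring_tail [([208.6, 338.2], 0.97)]
scene pan [([201.8, 156.5], 0.91), ([271.7, 295.1], 0.66)]
scene cream_jar [([170.4, 215.9], 0.86)]
scene weight_case [([192.0, 339.9], 0.57)]
scene deck [([259.2, 314.8], 0.63)]
scene balance [([210.4, 168.9], 0.85)]Traceback (most recent call last):
  File "<stdin>", line 7, in <module>
ValueError: it knows: balance, big_weight, cream_jar, deck, hatch_hinge, pan, ring_bar, ring_tail, small_weight, weight_case
```

```bash
python3 - <<'E'
from h import *
for c in ['top','wrist']:
    save(c+'0',imaging.grab_frame(c))
    for n in ['hatch_hinge','ring_bar','ring_tail','pan','cream_jar','weight_case','deck','balance']:
        if c=='wrist': break
        r=imaging.pinpoint(c,n)
        print(c,n,[(np.round(x['at'],1).tolist(),round(x['conf'],2)) for x in r[:2]])
print(read_clock())
E
```

```text
top hatch_hinge [([124.0, 185.7], 0.8)]
top ring_bar [([166.8, 174.4], 0.93)]
top ring_tail [([203.0, 168.4], 0.63)]
top pan [([141.6, 355.6], 0.92)]
top cream_jar []
top weight_case [([268.7, 185.3], 0.58)]
top deck []
top balance [([162.0, 351.5], 0.96)]
0.95
```

View pics/scene0.png

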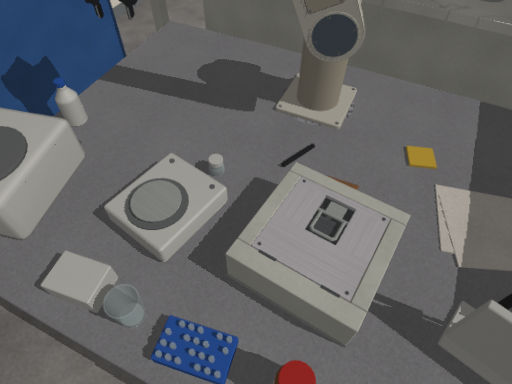

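View pics/top0.png

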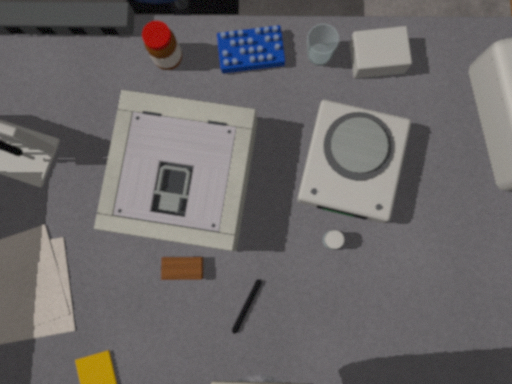

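The scene camera looks back at the robot. It shows the deck at (row 235, col 320), the balance pan at (202, 156), the jar at (165, 216) and the case behind the deck near (183, 343). In the top view the hatch is at (170, 178), the ring dish at (190, 172), the pan at (145, 358), the jar at (240, 334) and the case at (268, 183).

```bash
python3 - <<'E'
from h import *
S=dict(hatch_hinge=(269.7,299.1),ring_bar=(235,319.9),ring_tail=(208.6,338.2),pan=(201.8,156.5))
T=dict(hatch_hinge=(124,185.7),ring_bar=(166.8,174.4),ring_tail=(203,168.4),pan=(141.6,355.6))
Z=dict(hatch_hinge=110,ring_bar=105,ring_tail=105,pan=82)
for n in S:
    print(n,'tri',np.round(tri([ray('scene',S[n]),ray('top',T[n])]),1),'s',np.round(atz('scene',S[n],Z[n]),1)[:2],'t',np.round(atz('top',T[n],Z[n]),1)[:2])
# deck top outer corners & hatch corners from top pic
for nm,rc in dict(fl=(229,95),fr=(247,236),bl=(92,121),br=(107,255)).items(): print('deck',nm,np.round(atz('top',rc,110),1))
for nm,rc in dict(fl=(213,115),fr=(229,222),bl=(112,133),br=(125,237)).items(): print('hatch',nm,np.round(atz('top',rc,110),1))
print('case',atz('top',(268,182),28),'jar',atz('top',(240,334),50))
print('cam top',ray('top',(192,256)))
print('bal corners',[np.round(atz('top',rc,68),0)[:2].tolist() for rc in [(102,321),(118,410),(220,388),(202,300)]])
im=cv2.imread('pics/top0.png');cv2.imwrite('pics/topz.png',cv2.resize(im[80:280,80:280],(800,800),interpolation=cv2.INTER_CUBIC)[:600*1,:])
cv2.imwrite('pics/topz.png',cv2.resize(im[85:255,85:265],(636,600),interpolation=cv2.INTER_CUBIC))
E
```

```text
hatch_hinge tri [651.5 167.1 102.7] s [654.6 168.8] t [649.9 164.5]
ring_bar tri [559.6 182.6 107.6] s [558.9 180.3] t [559.4 185.5]
ring_tail tri [482.3 194.5 111.9] s [476.5 195.6] t [483.4 194.7]
pan tri [ 623.3 -193.5   84.5] s [ 622.  -195.1] t [ 623.9 -193.8]
deck fl [426.6 342.4 110. ]
deck fr [396.  52. 110.]
deck bl [717.7 305.3 110. ]
deck br [688.3  20.1 110. ]
hatch fl [460.2 303.  110. ]
hatch fr [431.7  81.5 110. ]
hatch bl [674.4 277.3 110. ]
hatch br [649.1  56.8 110. ]
case [349.02847627 175.33103234  28.        ] jar [ 416.16167247 -152.66230119   50.        ]
cam top (array([ 381.71621423,  -22.08041139, 1084.32810554]), array([ 0.12923627,  0.03672524, -0.99093352]))
bal corners [[714.0, -122.0], [681.0, -313.0], [460.0, -263.0], [494.0, -78.0]]
```

View pics/topz.png

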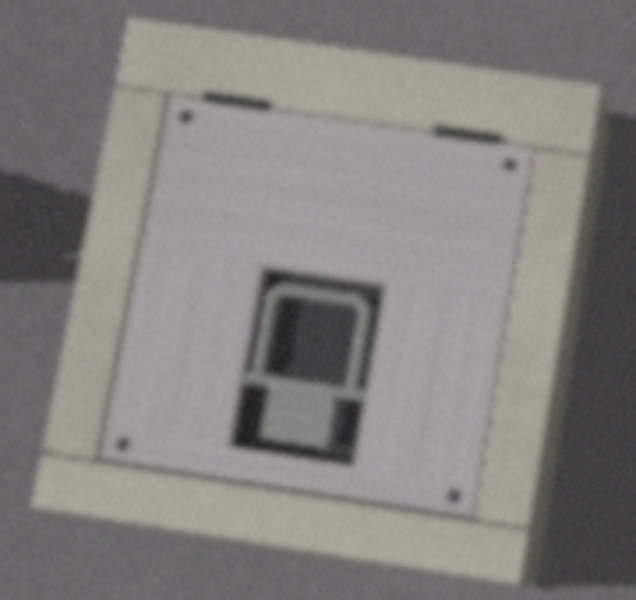

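```bash
python3 - <<'E'
from h import *
from scipy.optimize import least_squares
z=dict(bl=(167,97),br=(532,150),fl=(103,459),fr=(476,518))
D=dict(bl=(125,20),br=(600,87),fl=(33,506),fr=(524,582))
H={'bl':(105,110),'br':(105,-110),'fl':(-115,110),'fr':(-115,-110)}
DD={'bl':(150,145),'br':(150,-145),'fl':(-150,145),'fr':(-150,-145)}
L=[];W=[]
for a,b in ((z,H),(D,DD)):
    for k in a:
        x,y=a[k]; L.append(b[k]); W.append(atz('top',(85+y/3.529-.4,85+x/3.533-.4),110)[:2])
L=np.array(L,float);W=np.array(W)
f=lambda p:(np.c_[np.cos(p[2])*L[:,0]-np.sin(p[2])*L[:,1]+p[0],np.sin(p[2])*L[:,0]+np.cos(p[2])*L[:,1]+p[1]]-W).ravel()
r=least_squares(f,[550,180,-.11]);print(r.x,np.degrees(r.x[2]),np.round(r.fun.reshape(-1,2),1))
x,y,t=r.x
g=lambda lx,ly:(x+np.cos(t)*lx-np.sin(t)*ly,y+np.sin(t)*lx+np.cos(t)*ly)
for n,lx in dict(hinge=105,bar=0,pivot=-55,tail=-77).items(): print(n,g(lx,0))
# scene check
print(proj('scene',[(*g(-77,0),108),(*g(0,0),105),(*g(105,0),110)]))
print(imaging.camera_params('wrist')['T_tool_cam'])
E
```

```text
[ 5.55784869e+02  1.82689275e+02 -1.28124742e-01] -7.341006952530813 [[-0.2 -1.3]
 [ 1.3 -0.3]
 [-0.9  1.1]
 [ 0.9  1.5]
 [ 1.6 -0.3]
 [ 2.6 -1.4]
 [-3.1  0.9]
 [-2.3 -0.1]]
hinge (np.float64(659.9242095615617), np.float64(169.27295489882033))
bar (np.float64(555.7848685624797), np.float64(182.68927541813196))
pivot (np.float64(501.2356899439129), np.float64(189.71687188062853))
tail (np.float64(479.4160184964862), np.float64(192.52791046562714))
[[208.30260773 336.7570136 ]
 [234.27265092 321.43646587]
 [272.07801488 298.3732203 ]]
[[ 9.99999959e-01  5.60950285e-05  2.81346382e-04 -3.26204183e-01]
 [-1.39490450e-04  9.52038560e-01  3.05978039e-01 -8.01991820e+01]
 [-2.50688758e-04 -3.05978065e-01  9.52038529e-01 -1.19910864e+02]
 [ 0.00000000e+00  0.00000000e+00  0.00000000e+00  1.00000000e+00]]
```

```bash
cat >> h.py <<'E'
YAW=-0.125
def rot(zx=0.0, jaw='y', yaw=None, flip=False):
    """tool z = (sin zx,0,-cos zx) in the deck frame, jaw along deck y or x"""
    yaw=YAW if yaw is None else yaw
    z=np.array([np.sin(zx),0,-np.cos(zx)])
    if jaw=='y': x=np.array([0,1.,0])
    else: x=np.array([np.cos(zx),0,np.sin(zx)])
    if flip: x=-x
    M=np.c_[x,np.cross(z,x),z]
    return (R.from_euler('z',yaw)*R.from_matrix(M)).as_rotvec()
E
python3 - <<'E'
from h import *
for j in 'yx':
  for f in (0,1):
    for zx in (0,.5):
      for P in ([480,192,260],[480,192,110],[680,170,270]):
        q=ik(P,rot(zx,j,flip=f)); print(j,f,zx,P,None if q is None else np.round(q,2))
E
```

```text
y 0 0 [480, 192, 260] [ 0.36  0.26  1.86 -0.    1.02 -1.09]
y 0 0 [480, 192, 110] [ 0.36  0.49  1.95 -0.    0.7  -1.09]
y 0 0 [680, 170, 270] [ 0.23  0.52  1.43 -0.    1.19 -1.22]
y 0 0.5 [480, 192, 260] [ 0.51  0.14  2.11 -0.58  0.55 -0.49]
y 0 0.5 [480, 192, 110] None
y 0 0.5 [680, 170, 270] [ 0.31  0.38  1.75 -0.37  0.59 -0.87]
y 1 0 [480, 192, 260] [ 0.36  0.26  1.86 -0.    1.02  2.05]
y 1 0 [480, 192, 110] [ 0.36  0.49  1.95 -0.    0.7   2.05]
y 1 0 [680, 170, 270] [ 0.23  0.52  1.43 -0.    1.19  1.92]
y 1 0.5 [480, 192, 260] None
y 1 0.5 [480, 192, 110] None
y 1 0.5 [680, 170, 270] [ 0.31  0.38  1.75 -0.37  0.59  2.27]
x 0 0 [480, 192, 260] [ 0.36  0.26  1.86 -0.    1.02  0.48]
x 0 0 [480, 192, 110] [ 0.36  0.49  1.95 -0.    0.7   0.48]
x 0 0 [680, 170, 270] [ 0.23  0.52  1.43 -0.    1.19  0.35]
x 0 0.5 [480, 192, 260] [ 0.51  0.14  2.11 -0.58  0.55  1.08]
x 0 0.5 [480, 192, 110] None
x 0 0.5 [680, 170, 270] [ 0.31  0.38  1.75 -0.37  0.59  0.7 ]
x 1 0 [480, 192, 260] None
x 1 0 [480, 192, 110] None
x 1 0 [680, 170, 270] None
x 1 0.5 [480, 192, 260] [ 0.51  0.14  2.11 -0.58  0.55 -2.06]
x 1 0.5 [480, 192, 110] None
x 1 0.5 [680, 170, 270] [ 0.31  0.38  1.75 -0.37  0.59 -2.44]
```

```bash
python3 - <<'E'
from h import *
t0=read_clock()
env.gripper_to(0.0,40)
t1=read_clock()
env.goto([472,193,240],rot(0,'y'))
print(t1-t0,read_clock()-t1)
p=pose(); print(p)
save('w1',imaging.grab_frame('wrist')); np.save('w1p.npy',np.array(p))
for n,z in dict(ring_bar=105,ring_tail=108,hatch_hinge=110).items():
    r=imaging.pinpoint('wrist',n)
    for x in r[:1]: print(n,np.round(x['at'],1),x['conf'],np.round(atz('wrist',x['at'],z,p),1))
print(read_clock(),read_ft_force())
E
```

```text
0.7666999999999999 2.9250000000000003
(array([472.33124014, 192.49921544, 240.02192844]), array([2.35694411e+00, 2.07693162e+00, 1.39458080e-04]))
ring_tail [198.8 252. ] 0.8 [485. 192. 108.]
hatch_hinge [347.4 250.3] 0.65 [661.3 167.8 110. ]
4.8417 [-0.25679134 -0.46205117  0.65537093]
```

View pics/w1.png

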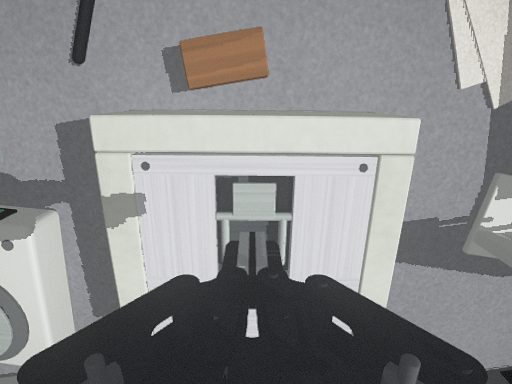

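```bash
python3 - <<'E'
from h import *
p=np.load('w1p.npy')
g=lambda n,r,c,z:print(n,np.round(atz('wrist',(r,c),z,p),1))
g('hatch fr',155,132,110);g('hatch fl',157,378,110)
g('pocket fr',176,215,110);g('pocket fl',176,295,110)
g('tail tip R',183,233,107);g('tail tip L',183,276,107)
g('pivot R',216,217,107);g('pivot L',216,292,107)
g('deck fr',115,91,110);g('deck fl',119,420,110)
g('case a',38,180,28);g('case b',27,263,28);g('case c',88,190,28);g('case d',77,268,28)
im=cv2.imread('pics/w1.png')
cv2.imwrite('pics/w1z.png',cv2.resize(im[100:280,140:380],(800,600),interpolation=cv2.INTER_CUBIC))
E
```

```text
hatch fr [430.   91.6 110. ]
hatch fl [459.2 308.4 110. ]
pocket fr [458.4 161.8 110. ]
pocket fl [467.5 233.3 110. ]
tail tip R [467.8 176.6 107. ]
tail tip L [472.8 215.8 107. ]
pivot R [498.4 156.7 107. ]
pivot L [507.4 227.7 107. ]
deck fr [391.3  64.6 110. ]
deck fl [430.1 345.2 110. ]
case a [325.7 135.8  28. ]
case b [326.6 223.7  28. ]
case c [376.8 137.2  28. ]
case d [376.4 223.3  28. ]
```

View pics/w1z.png

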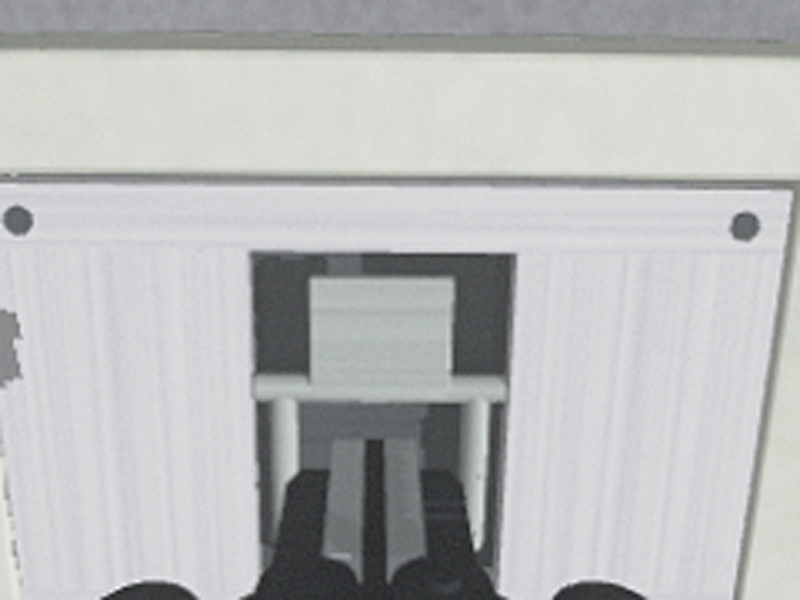

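```bash
cat >> h.py <<'E'
YAW=-0.127
PIV=np.array([503.5,192.0]); EX=np.array([np.cos(YAW),np.sin(YAW)])
HIN=PIV+160*EX
def D(s,z,l=0):  # s mm along deck x from the pivot, l along deck y
    q=PIV+s*EX+l*np.array([-EX[1],EX[0]]); return [q[0],q[1],z]
E
python3 - <<'E'
from h import *
env.goto(D(-23,145),rot(0,'y'))
print(read_clock(),read_ft_force())
print(env.move_l(D(-23,112),velocity=40,max_force=30))
print(read_clock(),pose()[0],read_ft_force())
save('s2',imaging.grab_frame('scene')); save('w2',imaging.grab_frame('wrist'))
a=cv2.imread('pics/s2.png')[170:300,230:410]; cv2.imwrite('pics/s2z.png',cv2.resize(a,(800,578),interpolation=cv2.INTER_CUBIC))
E
```

```text
5.3083 [-0.29917288  0.13599657  1.01560427]
False
6.2833 [480.25309926 194.76094712 111.7213634 ] [-1.4203073   0.44208107 -0.29886354]
```

View pics/s2z.png

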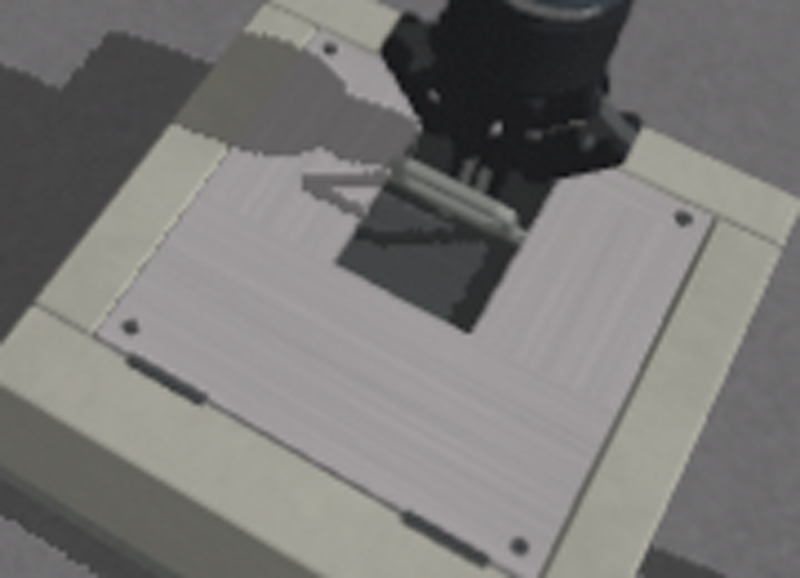

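View pics/w2.png

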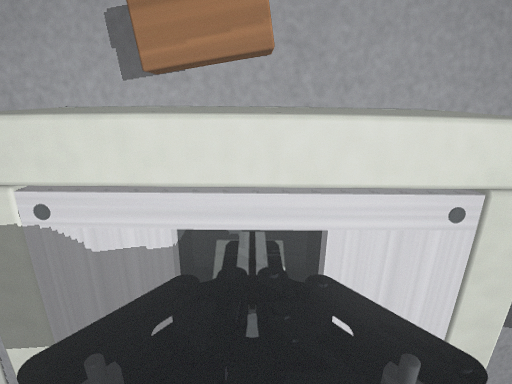

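```bash
cat >> h.py <<'E'
def midplane(cam,rc,p=None,l=0):
    """intersect ray with the deck plane y_deck=l; returns (s from pivot, height above hatch top)"""
    o,d=ray(cam,rc,p); n=np.array([-EX[1],EX[0],0]); P0=np.array([*PIV,0])
    k=(l-(o-P0)@n)/(d@n); q=o+k*d
    return (q[:2]-PIV)@EX, q[2]-110
E
python3 - <<'E'
from h import *
print(midplane('scene',(216,332.8)))
env.move_l(D(-25,160),velocity=150)
env.move_l(D(-70,240),velocity=200)
p=pose();np.save('w3p.npy',np.array(p))
for c in ['scene','wrist','top']:
    save(c[0]+'3',imaging.grab_frame(c))
    r=imaging.pinpoint(c,'ring_bar')
    for x in r[:2]: print(c,np.round(x['at'],1),x['conf'],midplane(c,x['at'],p))
print(read_clock())
a=cv2.imread('pics/s3.png')[170:300,230:410]; cv2.imwrite('pics/s3z.png',cv2.resize(a,(800,578),interpolation=cv2.INTER_CUBIC))
a=cv2.imread('pics/t3.png')[85:255,85:265]; cv2.imwrite('pics/t3z.png',cv2.resize(a,(636,600),interpolation=cv2.INTER_CUBIC))
E
```

```text
(np.float64(7.610613508675202), np.float64(9.256761154838841))
scene [212.8 329.7] 0.63 (np.float64(51.98336630803959), np.float64(76.7526535720558))
wrist [306.5 249.2] 0.84 (np.float64(-82.61208266313837), np.float64(172.2059329514367))
top [179.2 166. ] 0.62 (np.float64(21.16170542721777), np.float64(50.019577089765335))
7.7583
```

View pics/s3z.png

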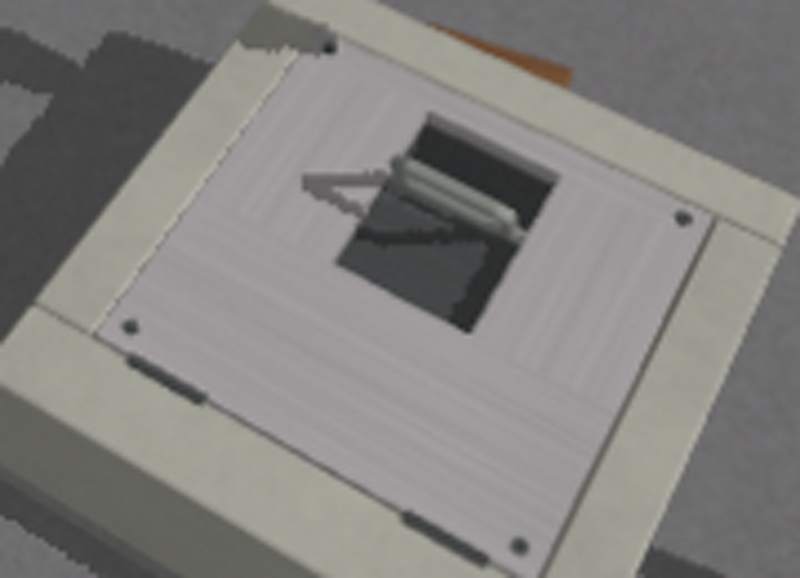

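View pics/w3.png

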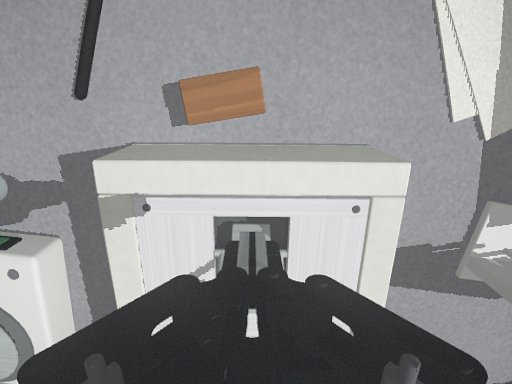

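```bash
python3 - <<'E'
from h import *
p=np.load('w3p.npy')
for a in range(30,95,10):
    r=np.radians(a); P=D(55*np.cos(r),105+55*np.sin(r))
    print(a,'scene',proj('scene',P)[0].round(1),'top',proj('top',P)[0].round(1),'wrist',proj('wrist',P,p)[0].round(1))
E
```

```text
30 scene [226.1 325.9] top [168.5 171.2] wrist [310. 251.]
40 scene [222.1 327.7] top [170.5 169.9] wrist [311.1 250.9]
50 scene [218.  329.7] top [173.2 168.6] wrist [310.3 250.9]
60 scene [213.8 331.8] top [176.7 167.4] wrist [307.4 250.9]
70 scene [209.7 333.9] top [180.6 166.2] wrist [302.4 250.8]
80 scene [205.9 336. ] top [185.1 165.1] wrist [295.4 250.8]
90 scene [202.5 338. ] top [189.8 164.2] wrist [286.4 250.8]
```

View pics/t3z.png

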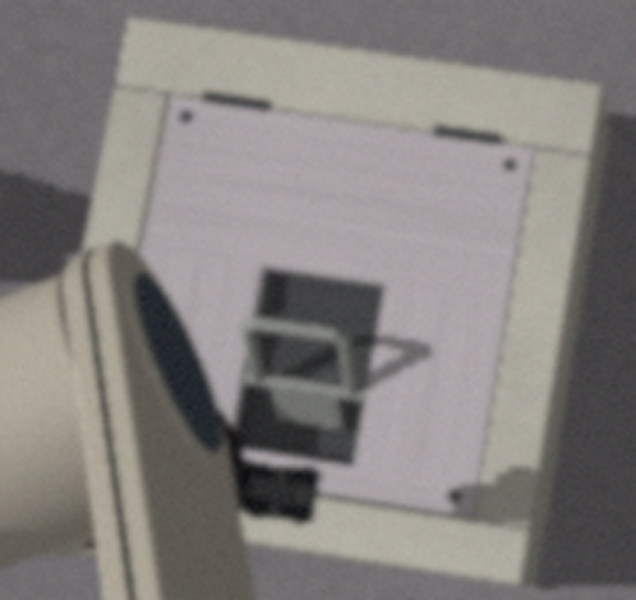

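The scene, top and wrist views all put the ring at about 63°, with the hatch still shut (bar at top pixel row 178, col 168). Next I grip the bar from above and swing the ring upright.

```bash
python3 - <<'E'
from h import *
r=np.radians(63); s,z=55*np.cos(r),105+55*np.sin(r)
env.goto(D(s,240),rot(0,'x')); env.gripper_to(0.5,40)
print(read_clock(),read_finger_gap())
print(env.move_l(D(s,z+3),velocity=80,max_force=12), pose()[0], read_ft_force())
p=pose()
save('s4',imaging.grab_frame('scene'))
save('w4',imaging.grab_frame('wrist'))
a=cv2.imread('pics/s4.png')[170:300,230:410]; cv2.imwrite('pics/s4z.png',cv2.resize(a,(800,578),interpolation=cv2.INTER_CUBIC))
print(read_clock())
E
```

```text
9.575 0.4995491543435782
False [528.65379524 188.96442936 157.51575823] [ 0.24847221 -0.91200114  0.31297882]
10.8583
```

View pics/s4z.png

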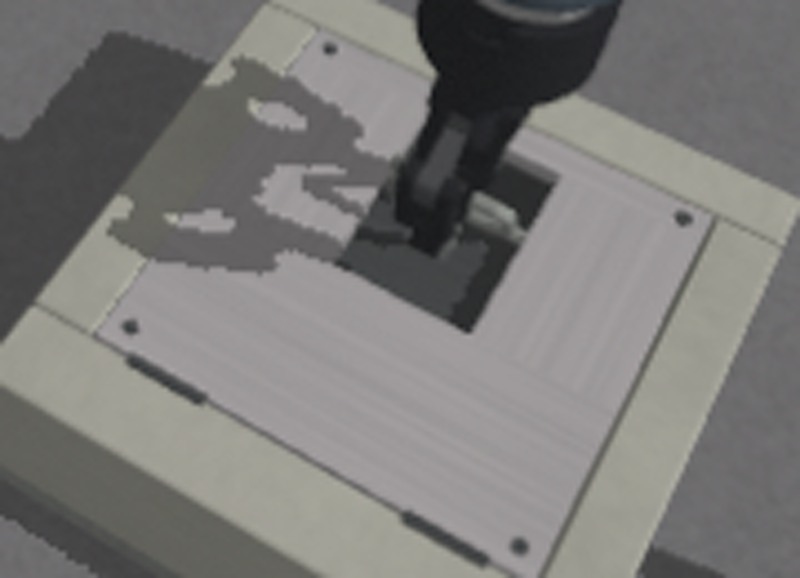

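View pics/w4.png

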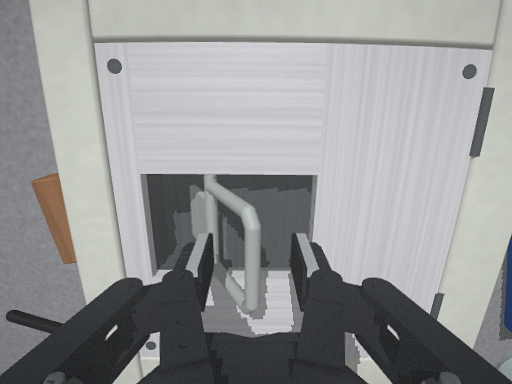

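The wrist view shows the bar (cols 245–260, rows 215–305) centred between the open jaws at cols 210 and 298. I close on it and swing it to upright.

```bash
python3 - <<'E'
from h import *
env.gripper_to(0.0,40)
print(read_finger_gap(),pose()[0],read_ft_force())
for a in (70,77,84,88.5):
    r=np.radians(a)
    st=env.move_l(D(55*np.cos(r),108+55*np.sin(r)),velocity=40,max_force=25)
    print(a,st,np.round(read_ft_force(),1),round(read_finger_gap(),3))
    if st: break
p=pose();np.save('w5p.npy',np.array(p));print(p[0])
for c in ['scene','wrist','top']: save(c[0]+'5',imaging.grab_frame(c))
print(read_clock())
a=cv2.imread('pics/s5.png')[170:300,230:410]; cv2.imwrite('pics/s5z.png',cv2.resize(a,(800,578),interpolation=cv2.INTER_CUBIC))
E
```

```text
0.07532865283397736 [528.49563184 188.87675628 157.30943994] [ 0.03210029 -1.03580526  1.97573498]
70 False [ 1.9 -0.8  5.1] 0.072
77 False [ 3.7 -2.7  6.7] 0.078
84 False [ 2.9 -1.4  8.5] 0.072
88.5 False [ 3.4 -2.6  8.9] 0.078
[506.18992455 192.07596558 164.22394345]
12.6333
```

View pics/s5z.png

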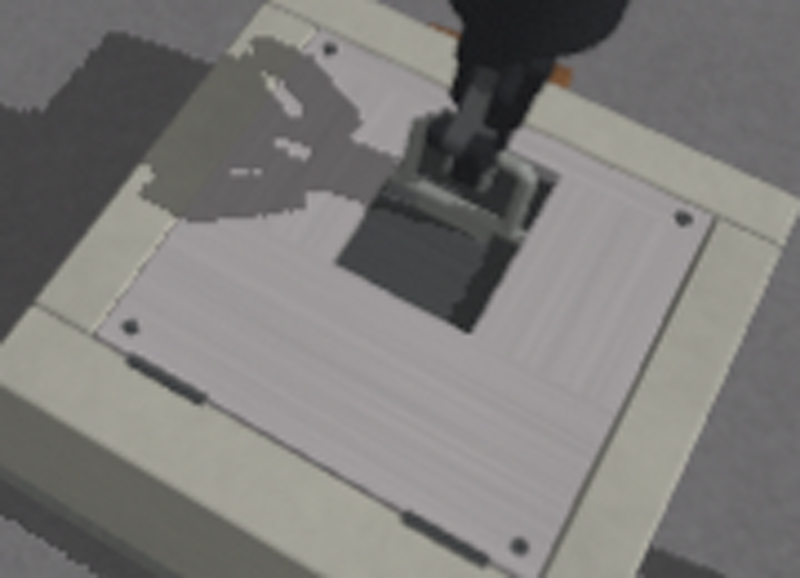

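View pics/w5.png

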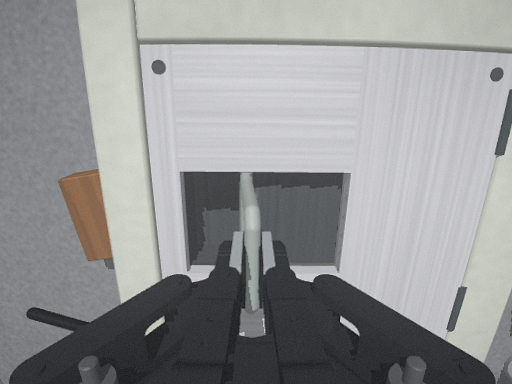

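```bash
python3 - <<'E'
from h import *
p=np.load('w5p.npy')
for s in (-3,0,3): print(s,proj('wrist',D(s,105,28),p)[0].round(1),proj('wrist',D(s,105,36),p)[0].round(1), 'bar',proj('wrist',D(s+2.66,160,24),p)[0].round(1))
a=cv2.imread('pics/w5.png')[140:290,160:360]; cv2.imwrite('pics/w5z.png',cv2.resize(a,(800,600),interpolation=cv2.INTER_CUBIC))
E
```

```text
-3 [181.9 240.6] [169.9 240.5] bar [222.5 242.5]
0 [181.9 245.3] [169.9 245.2] bar [222.5 248.9]
3 [181.9 249.9] [169.9 249.9] bar [222.5 255.3]
```

View pics/w5z.png

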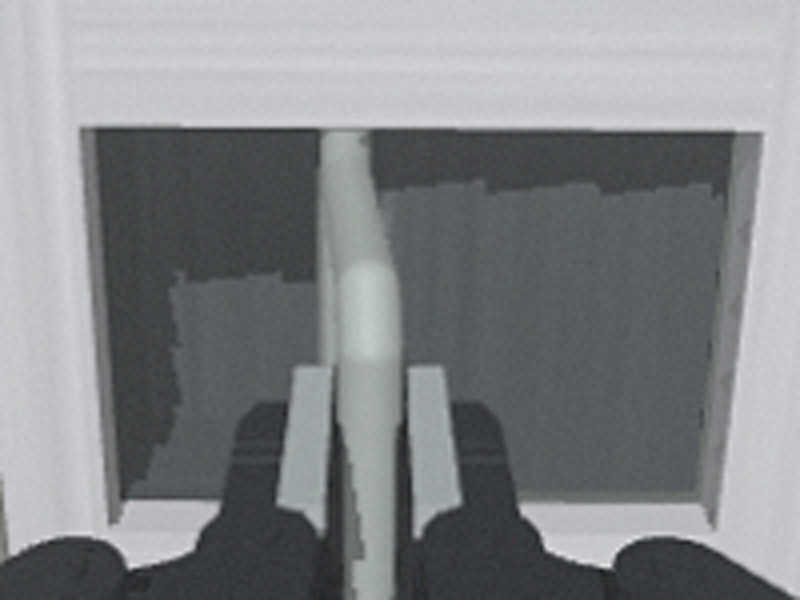

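```bash
python3 - <<'E'
from h import *
print(env.move_l(D(0.8,163.8),velocity=20,max_force=25),np.round(read_ft_force(),1))
p=pose()[0]; s0=(p[:2]-PIV)@EX; print(s0,p)
b0=np.array([s0-160.5, p[2]-3-110]); print(b0)
way=[]
for k in range(1,11):
    f=np.radians(8*k); tilt=-0.35*k/10
    c,s=np.cos(f),np.sin(f)
    b=np.array([b0[0]*c+b0[1]*s, -b0[0]*s+b0[1]*c])  # front edge rises
    zt=np.array([np.sin(tilt),-np.cos(tilt)])
    t=b-3*zt
    P=D(160.5+t[0],110+t[1]); way.append((P,rot(tilt,'x')))
    q=ik(P,way[-1][1]); print(k,np.round(P,1),None if q is None else np.round(q,2))
import pickle;pickle.dump(way,open('way.pkl','wb'))
st=False
for k,(P,r) in enumerate(way[:3]):
    st=env.move_l(P,velocity=60,rot=r,max_force=30)
    print(k,st,np.round(read_ft_force(),1),round(read_finger_gap(),3),round(read_clock(),2))
    if st: break
for c in ['scene','top']: save(c[0]+'6',imaging.grab_frame(c))
E
```

```text
False [ 3.  -0.2  7.7]
1.5806688126489838 [505.12042811 192.2108728  164.59009345]
[-158.91933119   51.59009345]
1 [513.8 190.7 186.2] [0.33 0.41 1.83 0.02 0.93 0.44]
2 [525.5 189.2 206.4] [0.31 0.41 1.78 0.03 1.02 0.42]
3 [539.8 187.4 224.8] [0.29 0.42 1.72 0.05 1.1  0.4 ]
4 [556.6 185.2 240.9] [0.28 0.44 1.65 0.06 1.19 0.38]
5 [575.4 182.8 254.6] [0.26 0.46 1.58 0.07 1.27 0.36]
6 [595.9 180.2 265.6] [0.24 0.49 1.5  0.08 1.34 0.34]
7 [617.7 177.4 273.5] [0.22 0.53 1.43 0.08 1.42 0.33]
8 [640.4 174.5 278.3] [0.21 0.58 1.34 0.09 1.49 0.32]
9 [663.6 171.6 279.9] [0.2  0.62 1.26 0.1  1.56 0.31]
10 [686.8 168.6 278.3] [0.18 0.68 1.18 0.1  1.62 0.3 ]
0 False [-3.   6.1 -1.7] 0.074 13.44
1 False [-2.4  4.5 -1.2] 0.07 13.98
2 False [-2.4  4.  -0.4] 0.076 14.53
```

View pics/s6.png

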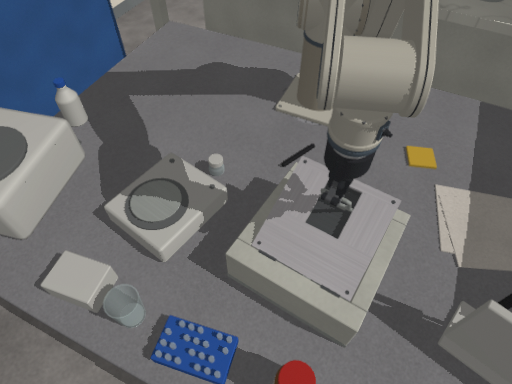

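The hatch is lifting with the ring: its front edge stands above the deck near (165, 330). I continue the arc.

```bash
python3 - <<'E'
from h import *
import pickle
way=pickle.load(open('way.pkl','rb'))
for k,(P,r) in enumerate(way[3:]):
    st=env.move_l(P,velocity=80,rot=r,max_force=30)
    print(k+4,st,np.round(read_ft_force(),1),round(read_finger_gap(),3),round(read_clock(),2))
    if st: break
for c in ['scene','top','wrist']: save(c[0]+'7',imaging.grab_frame(c))
E
```

```text
4 False [-3.2  2.9 -0.4] 0.075 15.07
5 False [-2.6  1.2  1. ] 0.073 15.51
6 False [-3.   0.  -0.2] 0.076 15.95
7 False [-2.3 -1.1  0.9] 0.072 16.39
8 False [-1.2 -3.5  0.4] 0.074 16.83
9 False [-1.2 -4.7  1.7] 0.073 17.27
10 False [-1.7 -6.5  2.3] 0.073 17.72
```

View pics/s7.png

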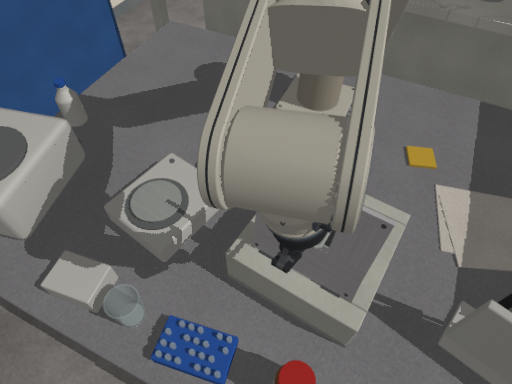

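View pics/w7.png

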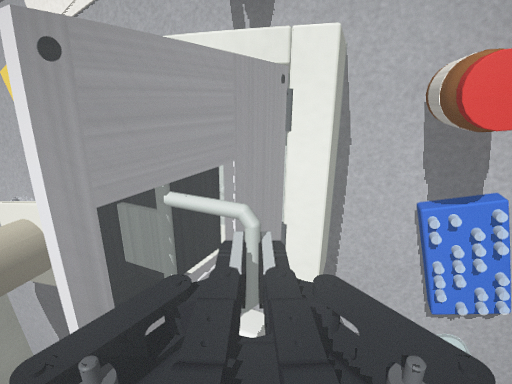

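```bash
python3 - <<'E'
from h import *
import pickle
b0=np.array([-158.919,51.59]); way=[]
for f in (84,88,92,96,100,104,108):
    tilt=-0.35-(f-80)/28*0.5
    c,s=np.cos(np.radians(f)),np.sin(np.radians(f))
    b=np.array([b0[0]*c+b0[1]*s, -b0[0]*s+b0[1]*c])
    zt=np.array([np.sin(tilt),-np.cos(tilt)]); t=b-3*zt
    P=D(160.5+t[0],110+t[1]); way.append((P,rot(tilt,'x')))
    q=ik(P,way[-1][1]); print(f,round(tilt,2),np.round(P,1),None if q is None else np.round(q,2))
t2=t-110*zt; P2=D(160.5+t2[0],110+t2[1]); q=ik(P2,way[-1][1]); print('retract',P2,None if q is None else np.round(q,2))
pickle.dump(way,open('way2.pkl','wb'))
# hatch angle from wrist pic
E
```

```text
84 -0.42 [698.3 167.1 276.2] [0.17 0.73 1.1  0.12 1.71 0.29]
88 -0.49 [709.8 165.7 273.3] [0.16 0.79 1.02 0.14 1.81 0.29]
92 -0.56 [720.9 164.2 269.6] [0.15 0.85 0.93 0.16 1.9  0.29]
96 -0.64 [731.8 162.8 265.1] [0.14 0.91 0.85 0.18 1.99 0.29]
100 -0.71 [742.4 161.5 259.8] [0.14 0.98 0.76 0.2  2.09 0.3 ]
104 -0.78 [752.6 160.2 253.9] [0.13 1.04 0.66 0.22 2.18 0.31]
108 -0.85 [762.3 159.  247.2] [0.12 1.11 0.56 0.25 2.28 0.33]
retract [np.float64(844.3013781802667), np.float64(148.4840165863406), np.float64(319.776859258309)] None
```

```bash
python3 - <<'E'
from h import *
b0=np.array([-158.919,51.59]); way=[]
for f in (84,88,92,96,100,103):
    tilt=-0.35-(f-80)/23*0.2
    c,s=np.cos(np.radians(f)),np.sin(np.radians(f))
    b=np.array([b0[0]*c+b0[1]*s, -b0[0]*s+b0[1]*c])
    zt=np.array([np.sin(tilt),-np.cos(tilt)]); t=b-3*zt
    P=D(160.5+t[0],110+t[1]); way.append((P,rot(tilt,'x')))
t2=t-100*zt; P2=D(160.5+t2[0],110+t2[1]); q=ik(P2,way[-1][1]); print('retract',P2,None if q is None else np.round(q,2))
if q is not None:
    for P,r in way:
        st=env.move_l(P,velocity=60,rot=r,max_force=30)
        print(st,np.round(read_ft_force(),1),round(read_finger_gap(),3),round(read_clock(),2))
        if st: break
    env.gripper_to(0.3)
    print(np.round(read_ft_force(),1),read_clock())
    save('w8',imaging.grab_frame('wrist'));save('t8',imaging.grab_frame('top'))
E
```

```text
retract [np.float64(801.4345856521597), np.float64(153.95755851451668), np.float64(341.0507172041339)] [0.13 0.98 0.53 0.16 2.16 0.31]
False [-2.7 -6.4  0.4] 0.071 18.22
False [-3.1 -5.9  1.3] 0.074 18.57
False [-2.9 -5.8  2.7] 0.075 18.92
False [-1.4 -6.7  1.5] 0.068 19.27
False [-1.5 -5.5  2.6] 0.073 19.62
False [-1.5 -7.3  2.5] 0.073 19.92
[-0.2  0.9 -0. ] 20.2417
```

View pics/w8.png

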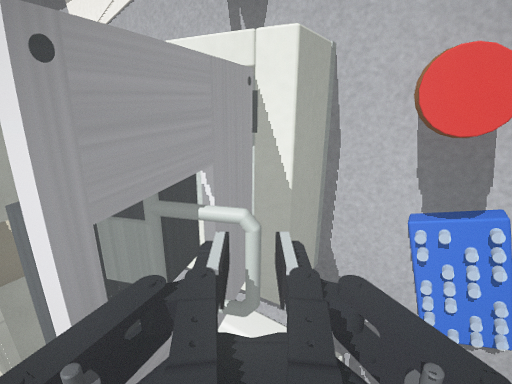

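View pics/t8.png

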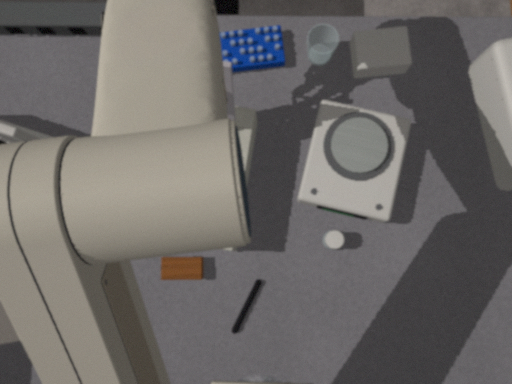

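The fingers are open either side of the bar (bar at col 250, jaws at 215 and 288), and the hatch leans past upright. I retract along the tool axis and return over the top to look into the well.

```bash
python3 - <<'E'
from h import *
P2=[801.4,154,341]; r=rot(-0.55,'x')
print(env.move_l(P2,velocity=150,rot=r,max_force=20),np.round(read_ft_force(),1))
for P,t in (([780,156,430],-.3),([700,165,440],-.1),([560,180,420],0)):
    print(P, ik(P,rot(t,'x')) is not None)
try: env.move_l([740,160,430],velocity=200,rot=rot(-0.3,'x'))
except Exception as e:
    print(e); env.move_l([770,156,380],velocity=200,rot=rot(-0.4,'x')); env.move_l([740,160,430],velocity=200,rot=rot(-0.3,'x'))
print(read_clock(),pose()[0])
E
```

```text
False [-0.  -0.8 -0.2]
[780, 156, 430] True
[700, 165, 440] True
[560, 180, 420] True
21.85 [739.71892277 159.96114815 428.73555254]
```

```bash
python3 - <<'E'
from h import *
env.goto(D(20,400),rot(0,'y'))
env.goto(D(20,300),rot(0,'y'))
p=pose();np.save('w9p.npy',np.array(p))
save('w9',imaging.grab_frame('wrist'))
for n,zz in (('big_weight',15),('small_weight',15)):
    for x in imaging.pinpoint('wrist',n)[:2]: print(n,np.round(x['at'],1),x['conf'],np.round(atz('wrist',x['at'],zz,p),1))
save('t9',imaging.grab_frame('top'));save('s9',imaging.grab_frame('scene'))
for n,zz in (('big_weight',15),('small_weight',15)):
    for x in imaging.pinpoint('top',n)[:2]: print('top',n,np.round(x['at'],1),x['conf'],np.round(atz('top',x['at'],zz,p),1))
print(read_clock())
for c in (1,-1):
    print('expected',D(65,15,42*c),proj('wrist',D(65,87,42*c),p))
E
```

```text
big_weight [187.8 278.3] 0.79 [578.6 222.9  15. ]
small_weight [186.7 223.5] 0.84 [566.6 142.8  15. ]
top big_weight [166.6 164.5] 0.35 [575.8 227.2  15. ]
top small_weight [174.9 198.5] 0.66 [558.  148.8  15. ]
top small_weight [165.2 349.1] 0.45 [ 585.6 -190.6   15. ]
23.9667
expected [np.float64(573.2961845577074), np.float64(225.42891893535375), 15] [[200.92198862 285.01249209]]
expected [np.float64(562.6568388017281), np.float64(142.1054269184878), 15] [[200.95577427 216.9537627 ]]
```

View pics/w9.png

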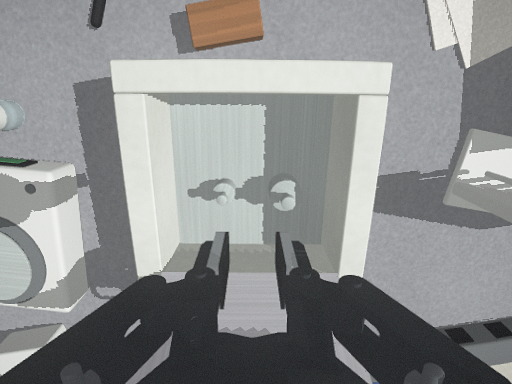

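View pics/s9.png

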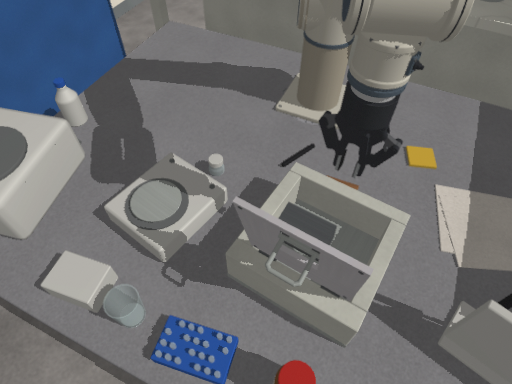

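View pics/t9.png

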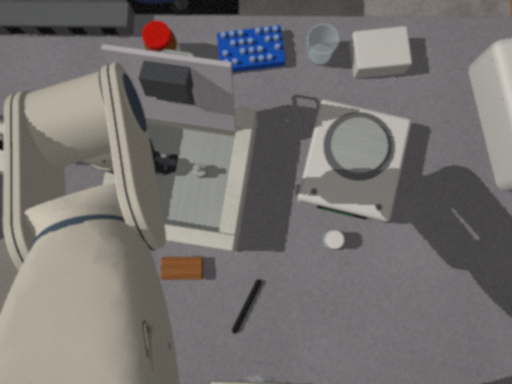

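```bash
python3 - <<'E'
from h import *
a=cv2.imread('pics/w9.png')[160:230,190:320]; cv2.imwrite('pics/w9z.png',cv2.resize(a,(780,420),interpolation=cv2.INTER_CUBIC))
E
```

```text
(no output)
```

View pics/w9z.png

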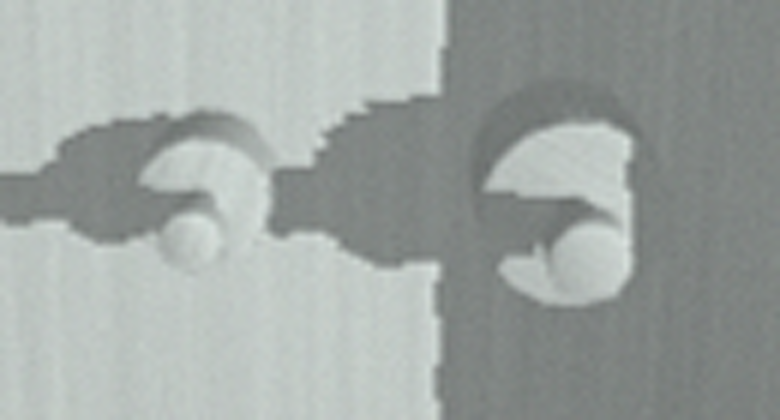

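```bash
python3 - <<'E'
from h import *
p=np.load('w9p.npy')
print(atz('wrist',(202.8-.3,288.7-.3),87,p),atz('wrist',(195.7,283.3),55,p),'small',atz('wrist',(199.7,221.7),69,p))
b=atz('wrist',(202.5,288.4),87,p)
# hatch check: project edge of hatch at phi in scene
for f in (95,100,105):
    c,s=np.cos(np.radians(f)),np.sin(np.radians(f))
    print(f,proj('scene',[D(160-220*c,110+220*s,l) for l in (110,-110)]).round(0).tolist())
q=ik([b[0],b[1],85],rot(0,'y'));print(np.round(q,2)); print(np.round(ik([623,-194,160],rot(0,'y')),2))
E
```

```text
[575.89992923 229.39892873  87.        ] [577.62293222 226.23498724  55.        ] small [567.93686289 145.36636036  69.        ]
95 [[256.0, 383.0], [187.0, 245.0]]
100 [[268.0, 378.0], [196.0, 238.0]]
105 [[281.0, 372.0], [206.0, 231.0]]
[ 0.36  0.64  1.73 -0.    0.78 -1.08]
[-0.32  0.57  1.62 -0.    0.94 -1.76]
```

```bash
python3 - <<'E'
from h import *
env.gripper_to(0.45,60)
env.goto([576.5,228.3,150],rot(0,'y'))
p=pose();np.save('w10p.npy',np.array(p));print(p[0],read_clock(),np.round(read_ft_force(),1))
save('w10',imaging.grab_frame('wrist'))
print(proj('wrist',[576.5,228.3,87],p))
E
```

```text
[576.72078733 228.33741907 150.57470588] 24.95 [0.3 0.1 1. ]
[[214.68367485 250.30863107]]
```

View pics/w10.png

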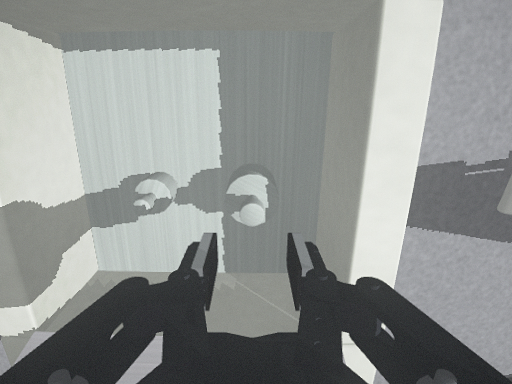

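```bash
python3 - <<'E'
from h import *
p=np.load('w10p.npy')
b=atz('wrist',(211.5,254),87,p);print(b)
x,y=b[0],b[1]
st=env.move_l([x,y,78],velocity=60,max_force=10); print(st,pose()[0],np.round(read_ft_force(),1))
save('w11',imaging.grab_frame('wrist'));print(read_clock())
E
```

```text
[574.47186249 231.12274542  87.        ]
False [574.79236503 231.2483521   78.4696621 ] [-0.4 -0.3 -0.4]
26.4
```

View pics/w11.png

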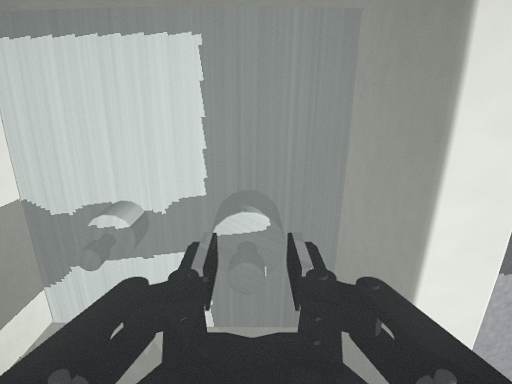

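```bash
python3 - <<'E'
from h import *
p=pose()
print(proj('wrist',[*p[0][:2],87],p)); b=atz('wrist',(276,246.5),87,p); print(b)
a=cv2.imread('pics/w11.png')[180:340,160:340]; cv2.imwrite('pics/w11z.png',cv2.resize(a,(675,600),interpolation=cv2.INTER_CUBIC))
E
```

```text
[[276.8210119 249.6693558]]
[574.18032989 229.83254362  87.        ]
```

View pics/w11z.png

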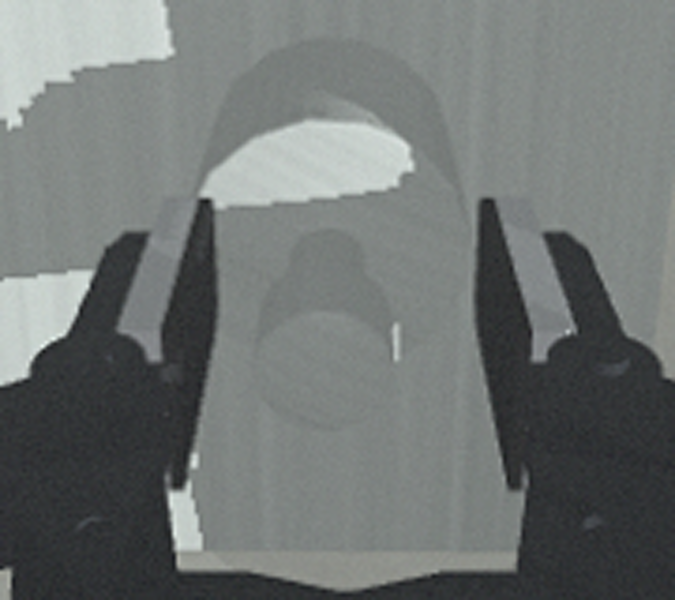

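```bash
python3 - <<'E'
from h import *
p=pose()[0]
env.move_l([p[0]-0.3,p[1]-2.0,79.5],velocity=30,max_force=10)
z0=read_ft_force()
env.gripper_to(0.0,60)
print(read_finger_gap(),np.round(z0,1),np.round(read_ft_force(),1),pose()[0])
q=pose()[0]
print(env.move_l([q[0],q[1],100],velocity=50,max_force=20),np.round(read_ft_force(),1),read_finger_gap())
save('w12',imaging.grab_frame('wrist'));print(read_clock())
E
```

```text
0.18768379266546018 [ 0.1 -0.1  0.6] [-1.  -2.4  3.9] [574.57202416 229.0445761   79.72256729]
False [ 0.8  0.4 -5.5] 0.18243341872156288
27.5917
```

View pics/w12.png

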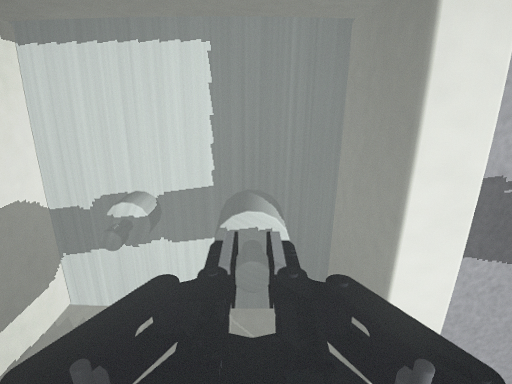

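```bash
python3 - <<'E'
from h import *
q=pose()[0]
print(env.move_l([q[0],q[1],240],velocity=150,max_force=20),read_finger_gap())
env.move_l([500,60,260],velocity=250)
save('t13',imaging.grab_frame('top'))
for x in imaging.pinpoint('top','pan')[:1]: print(x['at'],x['conf'],atz('top',x['at'],82))
for x in imaging.silhouettes('top','balance')[:1]:
    print(x['conf'],x['at']); 
    m=x['region'].astype(np.uint8)*255; cv2.imwrite('pics/m13.png',m)
print(read_clock(),np.round(read_ft_force(),1),read_finger_gap())
a=cv2.imread('pics/t13.png')[95:225,290:420]; cv2.imwrite('pics/t13z.png',cv2.resize(a,(600,600),interpolation=cv2.INTER_CUBIC))
E
```

```text
False 0.1881839542643588
[140.8, 359.4] 0.64 [ 625.69321662 -201.80429908   82.        ]
0.56 [157.5, 350.9]
29.7167 [ 0.8 -0.3 -5.5] 0.18265942636158786
```

View pics/t13z.png

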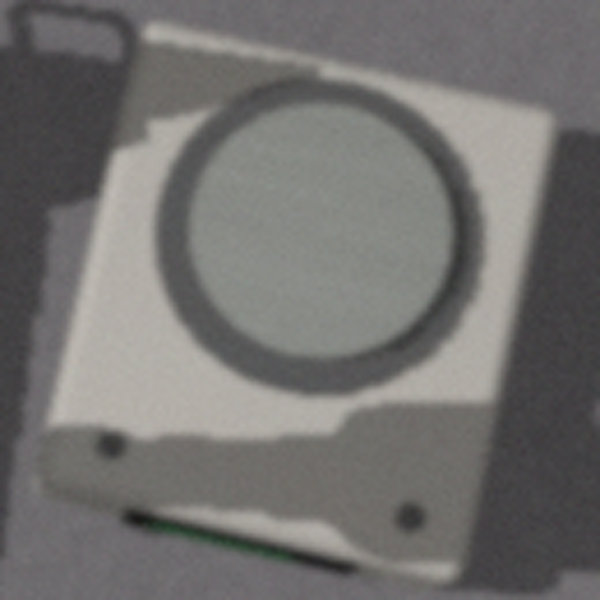

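```bash
python3 - <<'E'
from h import *
print(atz('top',(143.9,359.3),82))
# ellipse fit in top: threshold-free check by projecting circles
for c in [(618,-201),(619,-200),(622,-197)]:
    t=np.linspace(0,2*np.pi,9)[:-1]
    q=proj('top',np.c_[c[0]+60*np.cos(t),c[1]+60*np.sin(t),0*t+82]); 
    print(c,'zoom rows',((q[:,0].min()-95+.4)*4.615).round(),((q[:,0].max()-95+.4)*4.615).round(),'cols',((q[:,1].min()-290+.4)*4.615).round(),((q[:,1].max()-290+.4)*4.615).round())
a=cv2.imread('pics/s9.png')[150:260,100:240]; cv2.imwrite('pics/s9z.png',cv2.resize(a,(764,600),interpolation=cv2.INTER_CUBIC))
E
```

```text
[ 618.9787517  -201.56416548   82.        ]
(618, -201) zoom rows 102.0 359.0 cols 189.0 452.0
(619, -200) zoom rows 100.0 356.0 cols 187.0 450.0
(622, -197) zoom rows 94.0 350.0 cols 180.0 444.0
```

View pics/s9z.png

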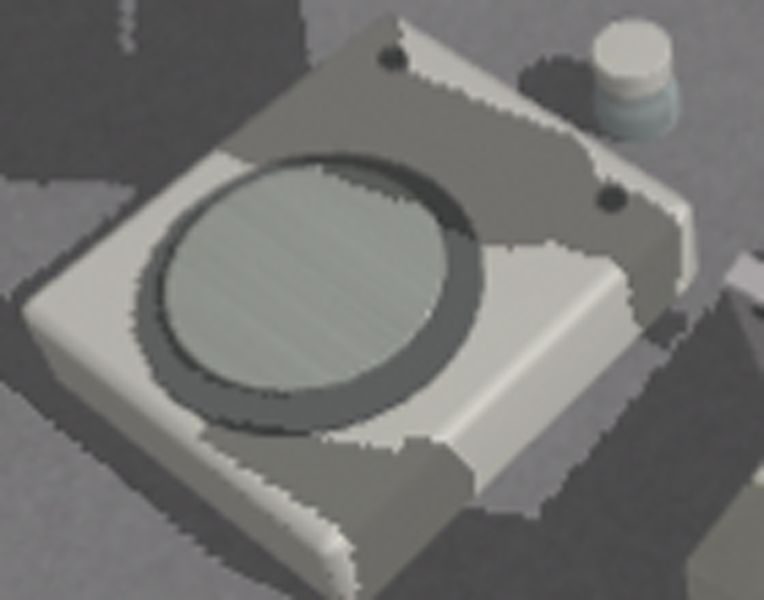

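```bash
python3 - <<'E'
from h import *
print(atz('scene',(200.2,155.5),82), tri([ray('scene',(200.2,155.5)),ray('top',(143.9,359.3))]))
x,y=619.5,-200.0
env.goto([x-60,y+20,260],rot(0,'y')); env.goto([x,y,200],rot(0,'y'))
p=pose();np.save('w14p.npy',np.array(p));print(p[0],read_clock(),read_finger_gap())
save('w14',imaging.grab_frame('wrist'))
t=np.linspace(0,2*np.pi,9)[:-1]
print(proj('wrist',np.c_[x+60*np.cos(t),y+60*np.sin(t),0*t+82],p).round(0).tolist())
E
```

```text
[ 619.18164116 -199.88655706   82.        ] [ 618.86936531 -201.1701915    80.96769549]
[ 619.35131301 -198.01997019  198.7290751 ] 31.1333 0.18261065925523604
[[253.0, 257.0], [230.0, 301.0], [184.0, 317.0], [137.0, 293.0], [122.0, 239.0], [150.0, 191.0], [200.0, 181.0], [241.0, 209.0]]
```

View pics/w14.png

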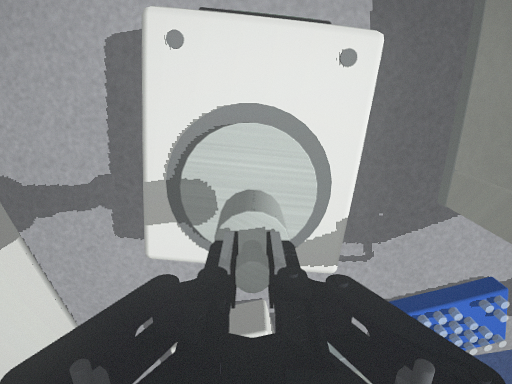

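The pan rim in the wrist view (cols 180–318, top row 122) matches the projected circle at (619.5, -200). Lowering gently.

```bash
python3 - <<'E'
from h import *
x,y=619.4,-200.3
print(env.move_l([x,y,154],velocity=80,max_force=10),pose()[0])
env.wait(0.3); print(np.round(read_ft_force(),1))
for z in np.arange(152,141.5,-1.0):
    st=env.move_l([x,y,z],velocity=10,max_force=3)
    f=read_ft_force(); print(round(z,1),st,np.round(f,1),pose()[0].round(1))
    if st or f[2]>-3: break
print(read_clock())
save('s15',imaging.grab_frame('scene'))
a=cv2.imread('pics/s15.png')[130:260,80:240]; cv2.imwrite('pics/s15z.png',cv2.resize(a,(738,600),interpolation=cv2.INTER_CUBIC))
E
```

```text
False [ 619.53727486 -200.43354838  153.89793071]
[-0.1 -0.5 -4.7]
152.0 False [ 0.2 -0.3 -5.1] [ 619.3 -200.2  151.9]
151.0 False [-0.7  0.4 -4.9] [ 619.3 -200.3  150.9]
150.0 False [-1.1 -0.9 -5.2] [ 619.3 -200.3  149.9]
149.0 False [-0.9  0.1 -5.6] [ 619.3 -200.3  148.9]
148.0 False [ 0.2  0.8 -5.2] [ 619.4 -200.3  147.9]
147.0 False [-0.1  0.3 -5.5] [ 619.4 -200.3  146.9]
146.0 False [-2.4  0.1  2. ] [ 619.7 -200.5  146.7]
34.0583
```

View pics/s15z.png

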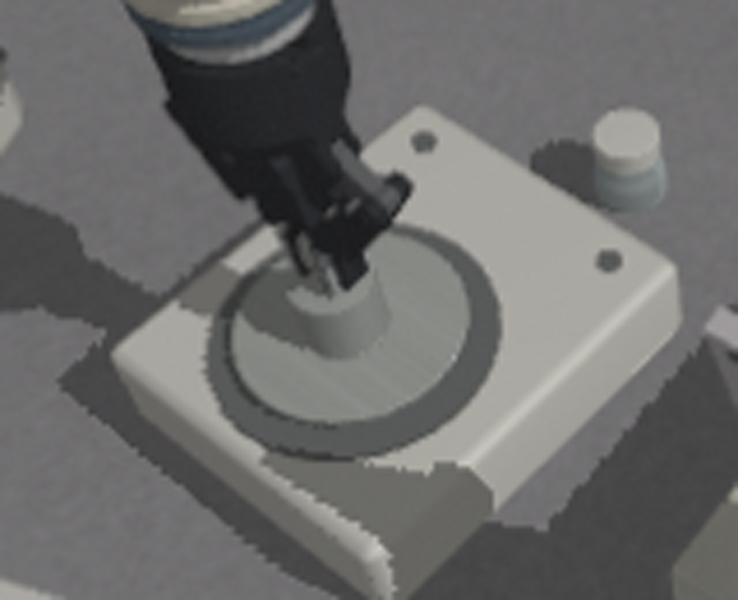

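The weight touched down at TCP height 146.7, exactly as predicted, and stands upright in the pan. I release it slowly.

```bash
python3 - <<'E'
from h import *
x,y=619.4,-200.3
env.move_l([x,y,146.6],velocity=10); print(np.round(read_ft_force(),1))
env.gripper_to(0.25,20); env.gripper_to(0.45)
print(read_finger_gap(),np.round(read_ft_force(),1))
print(env.move_l([x,y,200],velocity=80,max_force=8))
env.move_l([x-60,y+20,280],velocity=200)
env.goto([400,0,350],rot(0,'y'))
p=pose()
for c in ['scene','top','wrist']: save(c[0]+'16',imaging.grab_frame(c))
for n in ('pan','big_weight'):
    for c in ('top','scene'):
        for q in imaging.pinpoint(c,n)[:1]: print(c,n,np.round(q['at'],1),q['conf'],atz(c,q['at'],82).round(1))
print(read_clock())
a=cv2.imread('pics/t16.png')[60:285,80:420]; cv2.imwrite('pics/t16z.png',cv2.resize(a,(800,529),interpolation=cv2.INTER_CUBIC))
a=cv2.imread('pics/s16.png')[130:330,80:420]; cv2.imwrite('pics/s16z.png',cv2.resize(a,(800,471),interpolation=cv2.INTER_CUBIC))
E
```

```text
[-0.3 -0.3  0.7]
0.4450947881438824 [-0.4  0.2  0.7]
False
top pan [143.  354.8] 0.87 [ 620.8 -192.1   82. ]
scene pan [201.4 154. ] 0.67 [ 623.6 -201.1   82. ]
top big_weight [141.9 360.2] 0.77 [ 623.3 -203.5   82. ]
scene big_weight [201.1 153.6] 0.75 [ 623.3 -202.4   82. ]
37.7083
```

View pics/t16z.png

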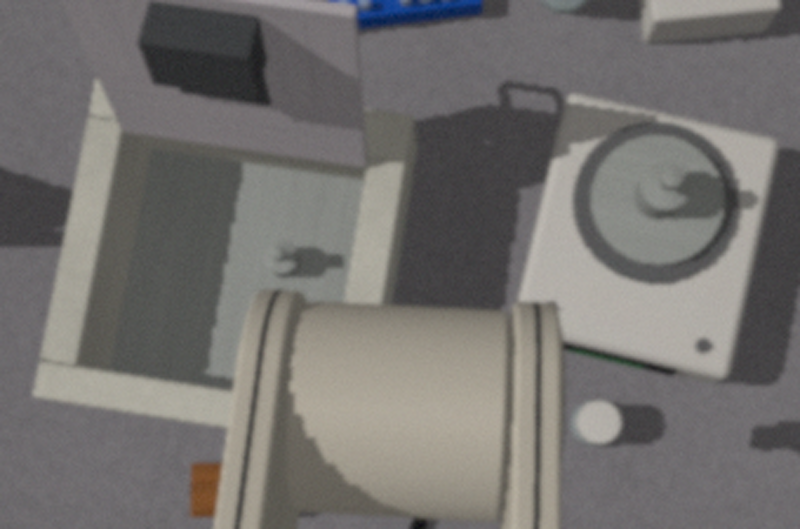

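View pics/s16z.png

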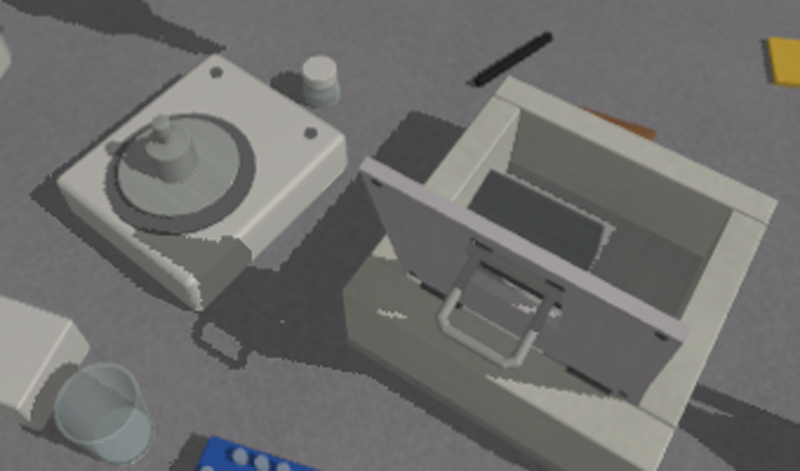

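The top and scene views show the weight upright near the pan's middle (scene zoom 175, 160). The hatch leans back past upright with the ring standing. The small weight stands in the well, the jar is in place, and the arm is clear of everything.

```bash
python3 - <<'E'
from h import *
workorder.hand_in(); print(read_clock())
E
```

```text
the job is handed in; nothing more can be done
the job is handed in; nothing more can be done
```

The job is done and handed in at about 38 s of the 72 s allowed.

- **Ring:** I pressed the tail with the closed fingers, which tipped the ring to about 63°. I then gripped the bar and stood the ring up to about 88° with the hatch still shut.
- **Hatch:** I lifted it by the ring to about 103°, let go and withdrew. Later pictures show it staying open at about 105°, with the ring still standing.
- **Big weight:** It stood in the left place in the well. I lifted it by its knob, and the wrist read about 5.5 N, which fits 0.5 kg. I set it down at (619, -200) mm; the change in force at contact was about 7.5 N. I then let go, and the last pictures show it upright near the middle of the pan.
- **Other things:** The last pictures show the small weight standing in its place and the jar undisturbed. The arm hid part of the wooden case in the last top view, but nothing came near it.

**Disagreement between checks:** the networks' last estimates of the pan centre and the weight's foot scattered by about 4 to 10 mm. I placed the weight by the pan rim fitted in all three cameras instead, and those fits agreed to within 2 mm.

No stop or force guard tripped on the way.

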